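# Prop open the hood of the bench compressor

## Robot

A 6-joint arm with a two-finger parallel gripper is mounted at the origin on a cart in front of the work surface, level with it; the furniture and walls round the work are solid. World frame = base frame: x ahead of the robot, y to its left, z up, the work surface at z = 0. Lengths are in mm, angles in rad, forces in N, time in s.
With the tool pointing down it reaches from about 350 to 875 mm from the base axis. Payload 4.2 kg.
Tool frame: the origin (TCP) lies where the fingers leave the gripper's body, on its centre line; the fingertips stand 73 mm ahead of it and the grasp point (between the pads) lies 54 mm ahead of it; z points along the fingers, y is the direction in which the jaws open and shut (so a half turn about z gives the same grasp; the last joint's range is limited). The gripper opens to 85 mm and grips with 20 to 120 N. Pads are 22 mm wide; open, the fingers measure 114 mm over their backs; the gripper's body (76 mm by 85 mm) begins 54 mm behind the grasp point. The pads swing forward as they close: fully open they stand 13 mm farther back than shut.
Start: joints at [-0.893, 0.385, 0.008, 0, -1.194, -0.259], TCP at [254.178, -570.958, 303.912] pointing down, gripper open.
Joint ranges: [-3.14, 3.14], [-1.21, 2.06], [-1.07, 1.41], [-3.16, 2.05], [-2.99, -0.16], [-3.1, 3.1]. Speed limits (rad/s): [2.79, 2.79, 3.14, 3.14, 3.14, 3.14].

## Interface

Orientations are given as a unit quaternion [w, x, y, z].
In Python, from workcell import arm, grab_frame, finder gives the robot as it stands.
- The arm moves only by the shell command python3 -m jog 'ROWS' [OPENING] [FORCE]. ROWS is JSON, a list of rows, each a list of 6 numbers: the shift along the tool's x, y, z in m, then the turn, a rotation vector about the tool's x, y, z in degrees. A call has 1 to 20 rows; each row is the pose to reach, as a shift and turn from the pose commanded when the call began, along the tool's axes at that moment; what a row does not reach only later rows make up. A row lasts 1/8 s, in which the tool goes at most 62.5 mm and 10.7 degrees, less where a joint would pass 70% of its speed; a pose out of reach is approached as far as the arm can. A call with a gripper value outside its range is refused whole. OPENING is the closure, from 0 (fully open) to 1 (shut), set as the call begins (- or left out, the last holds). The fingers move at their own pace and stop on an object; FORCE is the grip in N (left out, the last holds). Time passes only in rows, so rows that repeat a pose let the fingers close. It gives the time, the measured TCP pose, the force and the opening at its end, in the units of the state.
- arm.get_obs(): the state, without advancing time (a new reading comes with each control period).
- grab_frame(name): name is "scene" or "top" or "wrist"; returns a dict with "img" (400x640x3 uint8, red, green, blue), "mtx" (3x3 intrinsics, pixels), "world_to_cam" (4x4, takes a point from world to camera coordinates). Camera axes: x right, y down, z forward; pixel columns grow to the right and rows downward; lengths in mm; the calibration is good to about 2 mm. A picture is of the moment at which its call begins. There is no depth.
- arm.close_job(): hands the job in, once; it reports no verdict.
Trained networks look in a picture, given as the dict that the camera call returned (one of the last four; its "shot" number tells which), for a name from the list of things; names that differ only in an ending like _2 or _b are one class to them, and where a whole thing is asked for, a point or a joint stands for the part that bears it (a point fixed in the world has none). Each returns a list of dicts, best first, with "conf" (0 to 1); they miss things now and then, are a little off and sometimes report something else, mostly with a low value. They report only what shows in the picture. A call takes as long as a camera call.
- finder.search_frame(picture, target): "xyz" ([x, y, z] in mm, in world coordinates, good to about 4 mm: the middle of the surface that is visible of it).
- finder.regions_of(picture, target): "pixels" (400x640 bool, what is visible of it).
- finder.place_of(picture, target): "xyz" ([x, y, z] in mm, in world coordinates, good to about 4 mm: a listed point, or the origin of a listed thing).
The state is a dict: "time": time; "joint_positions": joint angles; "joint_velocities": joint speeds; "tau": joint torques, N m; "position": TCP position; "eef_rot": TCP orientation; "ft_force": force on the tool from outside, world axes, zero at the start; "wrist_torque": the same for the moment, N m; "opening": opening from 0.0 (shut) to 1.0 (fully open).
Only numpy, scipy, OpenCV 4.12 (cv2) and the standard library are available. Lean on these libraries where they do the work, as an engineer would, in place of code of your own. Each camera call takes 0.05 s, during which the arm holds its last target. There are 200 camera calls.

## Task

Open the small bench compressor for service: lift its hood by the bar handle as far as it goes, swing the prop rod on its right side up under the hood, then lower the hood gently until the ball end of the rod is seated in the V-shaped socket under the hood and the rod carries it. Let go, and leave the oil bottle, the roll of tape and the spanner where they are.

Things in the scene. Friction and masses are not known exactly. Their poses are not given: they have to be found in the camera images.
- compressor: Bench compressor, fixed: grey base 210 (x) x 160 (y) x 75 mm high, white sheet-metal hood. Origin: centre of the underside. -x is its front (to the robot, with the hood's handle), +x the hinge side, -y its right side with the prop rod, z up. Turned by up to 17 degrees. Shut, the hood spans x -113 to 103, y -118 to 83, z 76 to 124 mm; it overhangs the right base wall (y = -80), above the rod.
- hood (a joint): Hood angle, rad: 0 shut, grows as the front (handle side) is lifted; stop at 1.082 (62 degrees). Mass 0.95 kg; lifting at the handle takes about 6 N. The stiff hinge holds the hood by itself only near the stop (above about 0.98 rad); below that it sinks shut unless held or propped. It rests on the seated prop rod at 0.82 rad.
- hood_hinge (a point): Point on the hood's hinge line, fixed to the base: (100, 0, 80) mm from the compressor's origin in its frame. The hinge line runs along the compressor's y.
- hood_handle (a point): Middle of the round steel bar handle on the hood's front wall: 12 mm thick, 110 mm long, parallel to the hinge line, 35 mm free between bar and wall. Hood shut: (-152.5, -15, 102) mm from the compressor's origin, 252.5 mm out from the hinge line and 22 mm above it; it goes round that line as the hood turns (the bar can turn between the fingers). Its frame turns with the hood.
- prop_rod (a joint): Prop rod angle, rad: 0 level, lying along +x on its rest across the base's right wall; grows as its free (far) end swings up about the compressor's y; stop at 1.45. The pivot is stiff enough that the rod stays at any angle it is left at (about 1 N at the knob moves it). Seated in the socket it stands at 1.062 rad.
- rod_pivot (a point): The rod's pivot, fixed to the base: (-75, -97, 40) mm from the compressor's origin in its frame.
- rod_knob (a point): Grip point of the rod's knob: a black cylinder 18 mm thick, 40 mm long, 120 mm from the pivot, standing out from the rod to the right, y = -101 to -141 mm; this point is on its axis at y = -127 mm. It can turn between the fingers. A gripper upright on it meets the open hood above it as the rod comes up; leaning out to the right by about 40 degrees (pointing down and left) it stays clear.
- rod_tip (a point): Centre of the black ball, 14 mm across, on the rod's free end, 163 mm from the pivot (rod 10 mm thick, steel).
- socket (a point): Where the ball's centre lies when seated in the steel V socket under the hood's right edge (seen through a window in its right wall). Moves with the hood, 140 mm from the hinge line. The V is 36 mm wide at its mouth, 18 mm deep, opening downward: have the ball within about 12 mm of the middle before lowering the hood. At the hood's stop the V is over 20 mm clear of the ball's path.
- oil_bottle: White bottle with a red spout, 42 mm across, 121 mm tall, loose, left of the compressor; origin at its foot. A bystander.
- tape_roll: Roll of masking tape lying flat, 96 mm across, 25 mm high, loose, right of the compressor; origin under its centre. A bystander.
- spanner: Steel combination spanner 205 mm long, lying on the bench right of the compressor; origin under its middle. A bystander.

How it is judged:
By the outcome, as a careful person would: the job done as asked, in the order asked, and still so for the second after the job is handed in, with the robot touching nothing.
It also fails if it takes over 70 s, if anything falls off the work surface, if the arm or the gripper's body presses on something with over 40 N, if the wrist force passes 120 N, or if a joint passes its speed limit or range.

## Working session

There is one attempt and no reset: what is moved stays moved. The work goes in short steps, Python scripts to look and compute and a shell command to move; the robot and the scene stay as the last step left them, time stands still between calls to the robot, and variables do not carry over. Pictures are saved under pics/ and viewed, about 8 in all and at most 12, crops included, and the job is handed in when it is done.

```bash
ls; mkdir -p pics; cat > h.py <<'E'
import numpy as np, cv2
from workcell import arm, grab_frame, finder
from scipy.spatial.transform import Rotation as R
def q2R(q): return R.from_quat([q[1],q[2],q[3],q[0]])
def save(f,n): cv2.imwrite('pics/'+n,f['img'][:,:,::-1])
def proj(f,p):
    c=f['world_to_cam']@np.append(p,1); u=f['mtx']@c[:3]; return u[:2]/u[2]
E
python3 - <<'E'
from h import *
o=arm.get_obs(); print(o['position'],o['eef_rot'],o['opening'],o['time'],o['ft_force'])
for c in ('scene','top'):
    f=grab_frame(c); save(f,c+'0.png')
    for t in ('compressor','hood_hinge','hood_handle','rod_pivot','rod_knob','rod_tip','socket','oil_bottle','tape_roll','spanner'):
        print(c,t,[(np.round(d['xyz']).tolist(),round(d['conf'],2)) for d in finder.place_of(f,t)[:2]])
E
```

```text
pics
[ 254.02042414 -570.59310685  302.82972788] [-2.49101845e-04 -2.07769294e-01  9.78177272e-01  1.04028100e-03] 0.996883859604777 0.0 [0.32261392 0.45665202 0.85269216]
scene compressor [([608.0, -60.0, 2.0], 0.57)]
scene hood_hinge [([710.0, -61.0, 78.0], 0.82)]
scene hood_handle [([454.0, -68.0, 103.0], 0.78)]
scene rod_pivot [([529.0, -154.0, 41.0], 0.75)]
scene rod_knob []
scene rod_tip []
scene socket [([567.0, -150.0, 83.0], 0.96)]
scene oil_bottle []
scene tape_roll []
scene spanner [([605.0, -417.0, -1.0], 0.53)]
top compressor [([610.0, -58.0, -1.0], 0.57)]
top hood_hinge [([687.0, -155.0, 52.0], 0.26)]
top hood_handle [([456.0, -69.0, 102.0], 0.69)]
top rod_pivot [([532.0, -157.0, 39.0], 0.89)]
top rod_knob [([646.0, -186.0, 52.0], 0.55), ([603.0, -413.0, -0.0], 0.49)]
top rod_tip [([693.0, -154.0, 53.0], 0.56)]
top socket []
top oil_bottle [([467.0, 312.0, -2.0], 0.58)]
top tape_roll [([405.0, -392.0, -1.0], 0.91)]
top spanner [([602.0, -415.0, 1.0], 0.62)]
```

View pictures.

```bash
cat >> h.py <<'E'
def fit(L,W):
    L=np.array(L,float);W=np.array(W,float);l=L-L.mean(0);w=W-W.mean(0)
    a=np.arctan2((l[:,0]*w[:,1]-l[:,1]*w[:,0]).sum(),(l[:,:2]*w[:,:2]).sum())
    return a, W.mean(0)-R.from_euler('z',a).apply(L.mean(0))
E
python3 - <<'E'
from h import *
L=[(0,0,0),(0,0,0),(100,0,80),(-152.5,-15,102),(-152.5,-15,102),(-75,-97,40),(-75,-97,40),(45,-127,40),(88,-97,40)]
W=[(608,-60,2),(610,-58,-1),(710,-61,78),(454,-68,103),(456,-69,102),(529,-154,41),(532,-157,39),(646,-186,52),(693,-154,53)]
a,t=fit(L,W);print(np.degrees(a),t);print(np.round(R.from_euler('z',a).apply(L)+t-W,1))
E
```

```text
-1.5527772050595856 [608.00647493 -58.353357     2.77777778]
[[  0.    1.6   0.8]
 [ -2.   -0.4   3.8]
 [ -2.   -0.1   4.8]
 [  1.2  -1.2   1.8]
 [ -0.8  -0.2   2.8]
 [  1.4   0.7   1.8]
 [ -1.6   3.7   3.8]
 [  3.5  -0.5  -9.2]
 [  0.3  -3.7 -10.2]]
```

View pics/scene0.png

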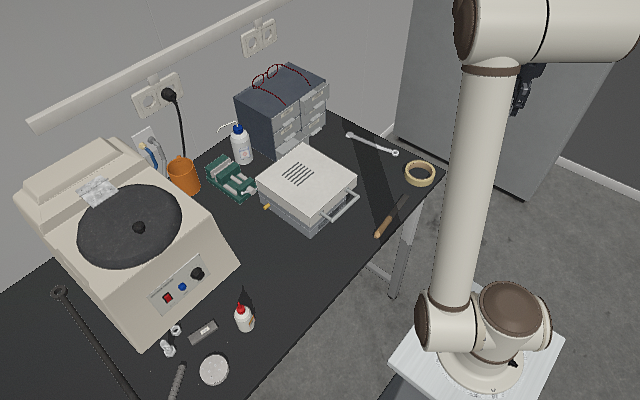

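View pics/top0.png

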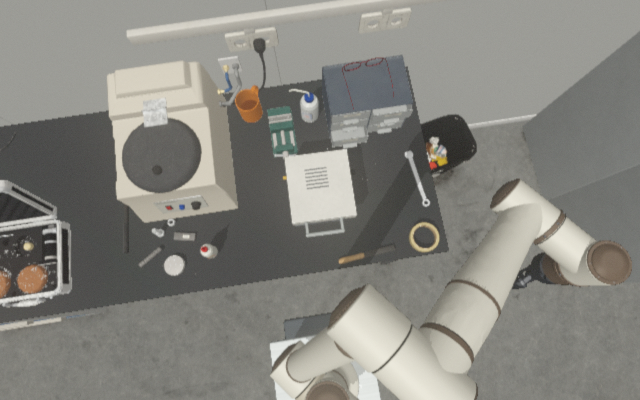

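The scene view shows the compressor near (305,190) with its handle bar at about (340,208). In the top view the handle is at about (324,232), tape at (424,237), spanner at (417,180) and bottle at (208,251). All of this agrees with the network positions. The fitted yaw is about -1.6°. First I'll move above the handle with the tool pointing down.

```bash
cat >> h.py <<'E'
A=np.radians(-1.55); T=np.array([608,-58.3,0.])
def c2w(p): return R.from_euler('z',A).apply(np.array(p,float))+T
def RT(tilt_lean=0):
    pass
def down(): # jaws along compressor x
    return R.from_euler('z',A)*R.from_matrix(np.array([[0,-1,0],[-1,0,0],[0,0,-1]]).T)
def handle(th): # compressor frame
    v=R.from_euler('y',th).apply([-252.5,-15,22]); return np.array([100,0,80])+v
def go(P,Rt,grasp=True):
    o=arm.get_obs(); p0=np.array(o['position']); R0=q2R(o['eef_rot'])
    if grasp: P=np.array(P)-54*Rt.as_matrix()[:,2]
    print('shift',np.round(R0.inv().apply(P-p0)/1000,4),'rot',np.round((R0.inv()*Rt).as_rotvec(degrees=True),2))
def st():
    o=arm.get_obs(); print('t',round(o['time'],2),'p',np.round(o['position'],1),'F',np.round(o['ft_force'],1),'op',round(o['opening'],3))
    r=q2R(o['eef_rot']); print('x',np.round(r.as_matrix()[:,0],3),'z',np.round(r.as_matrix()[:,2],3),'q',np.round(o['joint_positions'],2),'grasp',np.round(o['position']+54*r.as_matrix()[:,2],1))
E
python3 - <<'E'
from h import *
print(c2w(handle(0)),c2w(handle(1.08)))
go(c2w(handle(0))+[0,0,85],down())
E
```

```text
[455.1500601  -69.16949268 102.        ] [607.98677657 -73.30513268 313.06357025]
shift [-0.3877  0.3767  0.0629] rot [  0.    -0.   -64.46]
```

```bash
python3 -m jog '[[-0.388,0.377,0.0,0,0,-64.5],[-0.388,0.377,0.0,0,0,-64.5],[-0.388,0.377,0.0,0,0,-64.5],[-0.388,0.377,0.0,0,0,-64.5],[-0.388,0.377,0.0,0,0,-64.5],[-0.388,0.377,0.0,0,0,-64.5],[-0.388,0.377,0.0,0,0,-64.5],[-0.388,0.377,0.0,0,0,-64.5],[-0.388,0.377,0.0,0,0,-64.5],[-0.388,0.377,0.0,0,0,-64.5],[-0.388,0.377,0.063,0,0,-64.5],[-0.388,0.377,0.063,0,0,-64.5],[-0.388,0.377,0.063,0,0,-64.5],[-0.388,0.377,0.063,0,0,-64.5]]' 0.6 60
python3 - <<'E'
from h import *
st()
f=grab_frame('wrist'); save(f,'w1.png')
for t in ('hood_handle','compressor','hood_hinge','rod_pivot','rod_knob','rod_tip','socket'):
    print(t,[(np.round(d['xyz']).tolist(),round(d['conf'],2)) for d in finder.place_of(f,t)[:2]],[(np.round(d['xyz']).tolist(),round(d['conf'],2)) for d in finder.search_frame(f,t)[:1]])
print(proj(f,c2w(handle(0))))
go(c2w(handle(0)),down())
E
```

```text
time: 2.85
position: [456.5, -69.0, 243.1]
eef_rot: [0.002, -0.698, 0.716, -0.001]
ft_force: [0.3, 0.2, 0.3]
opening: 0.4
t 2.85 p [456.5 -69.  243.1] F [0.3 0.2 0.3] op 0.4
x [-0.027 -1.    -0.   ] z [ 0.004  0.    -1.   ] q [ 0.2   0.16 -0.47  0.   -0.93 -0.23] grasp [456.8 -69.  189.1]
hood_handle [([456.0, -68.0, 102.0], 0.64)] []
compressor [] [([645.0, -194.0, 63.0], 0.71)]
hood_hinge [] [([572.0, -98.0, 126.0], 0.93)]
rod_pivot [] [([575.0, -96.0, 122.0], 0.96)]
rod_knob [([654.0, -186.0, 51.0], 0.63)] [([649.0, -191.0, 56.0], 0.65)]
rod_tip [([654.0, -186.0, 50.0], 0.47)] [([645.0, -192.0, 63.0], 0.85)]
socket [] []
[317.9185852  213.59784948]
shift [0.0004 0.0002 0.0849] rot [ 0.01 -0.    0.05]
```

View pics/w1.png

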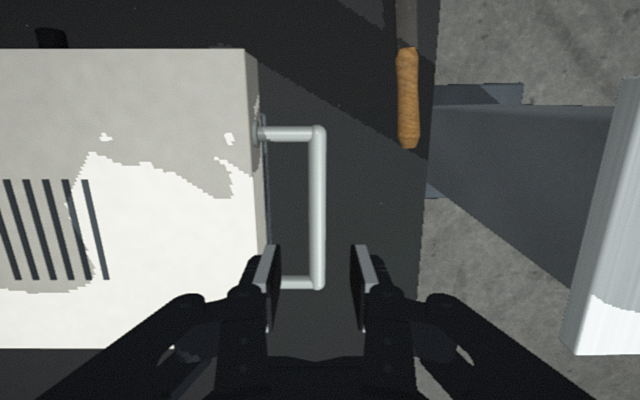

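The bar is centred at column 318, exactly where my fit predicts, and the fingers straddle it at columns 275 and 355. I'll descend and grip.

```bash
python3 -m jog '[[0,0,0.03,0,0,0],[0,0,0.06,0,0,0],[0,0,0.075,0,0,0],[0,0,0.085,0,0,0],[0,0,0.085,0,0,0]]'
python3 -m jog '[[0,0,0,0,0,0],[0,0,0,0,0,0],[0,0,0,0,0,0],[0,0,0,0,0,0]]' 1 50
python3 - <<'E'
from h import *
st()
R0=q2R(arm.get_obs()['eef_rot']);h0=c2w(handle(0))
for th in np.arange(0.1,1.1,0.1): print(round(th,2),np.round(R0.inv().apply(c2w(handle(th))-h0)/1000,4))
for th in (1.06,1.082): print(th,np.round(R0.inv().apply(c2w(handle(th))-h0)/1000,4))
E
```

```text
time: 4.22
position: [455.2, -68.8, 155.5]
eef_rot: [-0.001, -0.698, 0.716, 0.0]
ft_force: [-0.4, -0.1, 0.9]
opening: 0.394
time: 4.72
position: [456.0, -68.7, 156.7]
eef_rot: [0.001, -0.698, 0.716, -0.001]
ft_force: [0.7, 0.3, 4.3]
opening: 0.121
t 4.72 p [456.  -68.7 156.7] F [0.7 0.3 4.3] op 0.121
x [-0.026 -1.    -0.   ] z [ 0.002  0.    -1.   ] q [ 0.2   0.28 -0.58  0.   -0.7  -0.23] grasp [456.1 -68.7 102.7]
0.1 [ 0.     -0.0035 -0.0251]
0.2 [ 0.     -0.0095 -0.0497]
0.3 [ 0.     -0.0179 -0.0736]
0.4 [ 0.     -0.0287 -0.0965]
0.5 [ 0.     -0.0417 -0.1183]
0.6 [ 0.     -0.0568 -0.1386]
0.7 [ 1.000e-04 -7.390e-02 -1.573e-01]
0.8 [ 1.000e-04 -9.270e-02 -1.743e-01]
0.9 [ 1.000e-04 -1.132e-01 -1.892e-01]
1.0 [ 1.000e-04 -1.350e-01 -2.021e-01]
1.06 [ 1.000e-04 -1.487e-01 -2.087e-01]
1.082 [ 1.000e-04 -1.538e-01 -2.109e-01]
```

```bash
python3 -m jog '[[0,-0.0015,-0.0125,0,0,0],[0,-0.0035,-0.0251,0,0,0],[0,-0.006,-0.0375,0,0,0],[0,-0.0095,-0.0497,0,0,0],[0,-0.0135,-0.0617,0,0,0],[0,-0.0179,-0.0736,0,0,0],[0,-0.0231,-0.0852,0,0,0],[0,-0.0287,-0.0965,0,0,0],[0,-0.035,-0.1075,0,0,0],[0,-0.0417,-0.1183,0,0,0],[0,-0.0491,-0.1286,0,0,0],[0,-0.0568,-0.1386,0,0,0],[0,-0.0652,-0.1481,0,0,0],[0,-0.0739,-0.1573,0,0,0]]'
python3 - <<'E'
from h import *
st()
E
```

```text
time: 6.48
position: [526.5, -70.5, 314.1]
eef_rot: [-0.003, -0.698, 0.716, 0.003]
ft_force: [-10.6, 6.1, 1.6]
opening: 0.117
t 6.47 p [526.5 -70.5 314.1] F [-10.6   6.1   1.6] op 0.117
x [-0.027 -1.    -0.   ] z [-0.009  0.    -1.   ] q [ 0.17  0.22 -0.2  -0.   -1.16 -0.2 ] grasp [526.1 -70.5 260.1]
```

```bash
python3 -m jog '[[0,-0.0092,-0.0087,0,0,0],[0,-0.0188,-0.017,0,0,0],[0,-0.0289,-0.0247,0,0,0],[0,-0.0393,-0.0319,0,0,0],[0,-0.05,-0.0387,0,0,0],[0,-0.0611,-0.0448,0,0,0],[0,-0.07,-0.049,0,0,0],[0,-0.0775,-0.0525,0,0,0],[0,-0.08,-0.0535,0,0,0],[0,-0.08,-0.0535,0,0,0]]'
python3 - <<'E'
from h import *
st()
for c in ('scene','top'):
    f=grab_frame(c)
    save(f,c+'2.png')
    for t in ('hood_handle','socket','rod_knob','rod_tip','rod_pivot'):
        print(c,t,[(np.round(d['xyz']).tolist(),round(d['conf'],2)) for d in finder.place_of(f,t)[:2]])
print(c2w(handle(1.082)))
E
```

```text
time: 7.72
position: [608.5, -72.7, 372.6]
eef_rot: [0.001, -0.698, 0.716, -0.002]
ft_force: [-8.2, 6.0, 11.3]
opening: 0.119
t 7.72 p [608.5 -72.7 372.6] F [-8.2  6.  11.3] op 0.119
x [-0.025 -1.     0.001] z [ 0.003 -0.001 -1.   ] q [ 0.15  0.33  0.09  0.   -1.33 -0.17] grasp [608.7 -72.7 318.6]
scene hood_handle [([607.0, -77.0, 315.0], 0.56)]
scene socket [([641.0, -153.0, 205.0], 0.84)]
scene rod_knob [([646.0, -186.0, 50.0], 0.54)]
scene rod_tip [([692.0, -156.0, 61.0], 0.62)]
scene rod_pivot [([531.0, -155.0, 38.0], 0.89)]
top hood_handle [([607.0, -71.0, 311.0], 0.7)]
top socket [([637.0, -153.0, 202.0], 0.91)]
top rod_knob [([647.0, -186.0, 50.0], 0.78)]
top rod_tip [([693.0, -156.0, 53.0], 0.56)]
top rod_pivot [([532.0, -155.0, 39.0], 0.6)]
[608.45293198 -73.31774648 313.26231867]
```

The hood is at its stop: the handle was detected at (607,-74,313), as predicted. I'll release it and back straight up.

```bash
python3 -m jog '[[0,0,0,0,0,0],[0,0,0,0,0,0],[0,0,0,0,0,0]]' 0.6
python3 -m jog '[[0,0,-0.02,0,0,0],[0,0,-0.04,0,0,0],[0,0,-0.06,0,0,0],[0,0,-0.06,0,0,0]]'
cat >> h.py <<'E'
def lean(deg=40):
    s,c=np.sin(np.radians(deg)),np.cos(np.radians(deg))
    return R.from_euler('z',A)*R.from_matrix(np.array([[0,-c,-s],[-1,0,0],[0,s,-c]]).T)
def knob(th,y=-129): return np.array([-75+120*np.cos(th),y,40+120*np.sin(th)])
E
python3 - <<'E'
from h import *
st()
f=grab_frame('top')
print([(t,np.round(d['xyz']).tolist(),round(d['conf'],2)) for t in('hood_handle','socket') for d in finder.place_of(f,t)[:2]])
print(c2w(knob(.08)))
g=c2w(knob(.08)); Rt=lean()
z=Rt.as_matrix()[:,2]
go(g-90*z,Rt)
E
```

```text
time: 8.7
position: [609.6, -73.2, 367.0]
eef_rot: [0.0, -0.698, 0.716, -0.001]
ft_force: [-0.3, 0.2, -0.9]
opening: 0.398
time: 9.2
position: [609.8, -73.1, 428.2]
eef_rot: [0.001, -0.698, 0.716, -0.001]
ft_force: [0.1, 0.0, 0.1]
opening: 0.397
t 9.2 p [609.8 -73.1 428.2] F [0.1 0.  0.1] op 0.397
x [-0.026 -1.     0.   ] z [ 0.004 -0.    -1.   ] q [ 0.14  0.31  0.2   0.   -1.46 -0.17] grasp [610.  -73.1 374.2]
[('hood_handle', [609.0, -72.0, 313.0], 0.89), ('socket', [638.0, -152.0, 203.0], 0.71)]
[ 649.11051952 -188.45963626   49.58976328]
shift [ 0.2071 -0.0436  0.2653] rot [ 1.3e-01 -4.0e+01 -1.0e-02]
```

View pics/scene2.png

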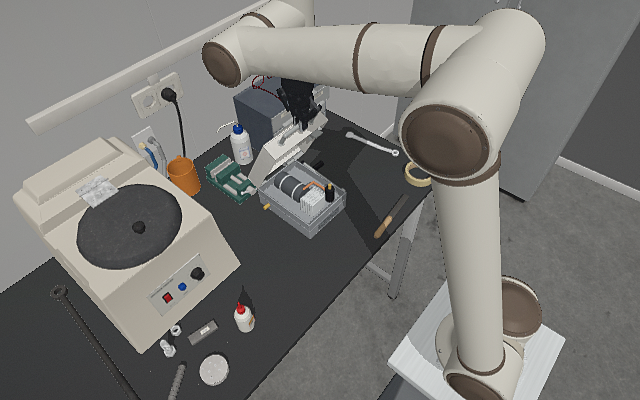

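The picture shows the hood standing open by itself at about (290,140) with the gripper clear above it. Next I'll go to the approach line for the knob, out to the right and leaning 40°.

```bash
python3 -m jog '[[0.05,0,0,0,0,0],[0.11,0,0,0,0,0],[0.17,0,0,0,-5,0],[0.23,-0.02,0,0,-15,0],[0.25,-0.043,0,0,-25,0],[0.25,-0.043,0.03,0,-35,0],[0.25,-0.043,0.08,0,-40,0],[0.25,-0.043,0.13,0,-40,0],[0.24,-0.043,0.18,0,-40,0],[0.22,-0.043,0.23,0,-40,0],[0.207,-0.043,0.265,0,-40,0],[0.207,-0.043,0.265,0,-40,0],[0.207,-0.043,0.265,0,-40,0]]' 0.4
python3 - <<'E'
from h import *
st()
f=grab_frame('wrist'); save(f,'w3.png')
for t in ('rod_knob','rod_tip','rod_pivot','socket'):
    print(t,[(np.round(d['xyz']).tolist(),round(d['conf'],2)) for d in finder.place_of(f,t)[:2]])
for th in (0,.08,.12): print(proj(f,c2w(knob(th,-127))),proj(f,c2w(knob(th,-141))),proj(f,c2w([-75+163*np.cos(th),-97,40+163*np.sin(th)])))
go(c2w(knob(.08)),lean())
E
```

```text
time: 10.98
position: [647.2, -281.7, 162.8]
eef_rot: [0.245, -0.656, 0.673, 0.238]
ft_force: [1.1, 0.1, 0.2]
opening: 0.597
t 10.97 p [ 647.2 -281.7  162.8] F [1.1 0.1 0.2] op 0.597
x [-0.019 -0.767 -0.642] z [ 0.018  0.641 -0.767] q [-0.42  0.77  0.43 -0.64 -1.55  0.51] grasp [ 648.1 -247.1  121.4]
rod_knob [([651.0, -187.0, 54.0], 0.9)]
rod_tip [([693.0, -157.0, 59.0], 0.62)]
rod_pivot [([532.0, -153.0, 38.0], 0.76)]
socket []
[315.32933352 199.37076827] [315.37092144 188.67205704] [263.02528342 218.9424998 ]
[315.8390741  210.45849595] [315.90893167 200.10167222] [262.21285785 233.16284588]
[316.50171253 216.1678978 ] [316.60829611 205.99757826] [262.28645407 240.54209622]
shift [0.0017 0.0007 0.0931] rot [-0.12 -0.08  0.11]
```

View pics/w3.png

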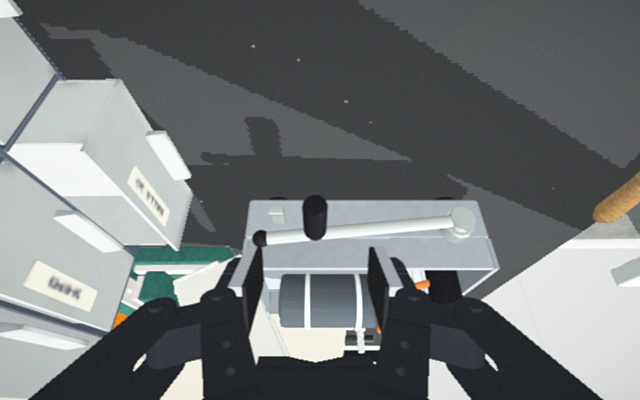

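The knob is at (315,197–238), the ball at (260,238) and the rod pivot at (461,222). That puts the rod at rest at about 0.11 rad, with the knob at z≈53. I'll go in and grip.

```bash
python3 - <<'E'
from h import *
go(c2w(knob(.11)),lean())
E
python3 -m jog '[[-0.001,0.001,0.03,0,0,0],[-0.001,0.001,0.06,0,0,0],[-0.001,0.001,0.08,0,0,0],[-0.001,0.001,0.09,0,0,0],[-0.001,0.001,0.09,0,0,0]]'
python3 -m jog '[[0,0,0,0,0,0],[0,0,0,0,0,0],[0,0,0,0,0,0],[0,0,0,0,0,0]]' 1 30
python3 - <<'E'
from h import *
st()
R0=q2R(arm.get_obs()['eef_rot']);h0=c2w(knob(.11))
for th in list(np.arange(0.2,1.01,0.1))+[1.062,1.08]: print(round(th,3),np.round(R0.inv().apply(c2w(knob(th))-h0)/1000,4))
E
```

```text
shift [-0.0006  0.001   0.0904] rot [-0.12 -0.08  0.11]
time: 11.85
position: [647.4, -222.2, 93.4]
eef_rot: [0.245, -0.656, 0.673, 0.239]
ft_force: [0.4, 0.1, 0.5]
opening: 0.598
time: 12.35
position: [648.8, -223.1, 94.4]
eef_rot: [0.246, -0.656, 0.673, 0.236]
ft_force: [5.1, -1.1, 1.1]
opening: 0.196
t 12.35 p [ 648.8 -223.1   94.4] F [ 5.1 -1.1  1.1] op 0.196
x [-0.018 -0.767 -0.641] z [ 0.021  0.641 -0.767] q [-0.35  0.8   0.31 -0.67 -1.38  0.56] grasp [ 650.  -188.5   53. ]
0.2 [-0.0068  0.0016 -0.0082]
0.3 [-0.0143  0.0045 -0.0171]
0.4 [-0.0215  0.0086 -0.0258]
0.5 [-0.0285  0.0138 -0.0341]
0.6 [-0.035  0.02  -0.042]
0.7 [-0.0412  0.0272 -0.0493]
0.8 [-0.0468  0.0353 -0.0561]
0.9 [-0.0519  0.0443 -0.0622]
1.0 [-0.0564  0.054  -0.0676]
1.062 [-0.0589  0.0604 -0.0706]
1.08 [-0.0595  0.0623 -0.0714]
```

```bash
python3 -m jog '[[-0.0034,0.0007,-0.0041,0,0,0],[-0.0068,0.0016,-0.0082,0,0,0],[-0.0143,0.0045,-0.0171,0,0,0],[-0.0215,0.0086,-0.0258,0,0,0],[-0.0285,0.0138,-0.0341,0,0,0],[-0.035,0.02,-0.042,0,0,0],[-0.0412,0.0272,-0.0493,0,0,0],[-0.0468,0.0353,-0.0561,0,0,0],[-0.0519,0.0443,-0.0622,0,0,0],[-0.0564,0.054,-0.0676,0,0,0],[-0.0589,0.0604,-0.0706,0,0,0],[-0.0589,0.0604,-0.0706,0,0,0],[-0.0589,0.0604,-0.0706,0,0,0]]'
python3 - <<'E'
from h import *
st(); print(c2w(knob(1.062)),c2w([-75+163*np.cos(1.062),-97,40+163*np.sin(1.062)]))
f=grab_frame('wrist'); save(f,'w4.png')
for t in ('rod_knob','rod_tip','rod_pivot','socket'):
    print(t,[(np.round(d['xyz']).tolist(),round(d['conf'],2)) for d in finder.place_of(f,t)[:2]])
for th in (1,1.062,1.12): print(th,proj(f,c2w([-75+163*np.cos(th),-97,40+163*np.sin(th)])))
E
```

```text
time: 13.98
position: [591.7, -221.7, 191.4]
eef_rot: [0.25, -0.657, 0.672, 0.231]
ft_force: [9.9, -1.3, 14.2]
opening: 0.196
t 13.97 p [ 591.7 -221.7  191.4] F [ 9.9 -1.3 14.2] op 0.196
x [-0.011 -0.768 -0.64 ] z [ 0.031  0.639 -0.768] q [-0.37  0.62  0.22 -0.66 -1.46  0.53] grasp [ 593.4 -187.1  149.9]
[ 587.97186087 -186.80527278  144.79977774] [ 609.77620926 -155.38356804  182.35303143]
rod_knob [([597.0, -183.0, 139.0], 0.74)]
rod_tip []
rod_pivot [([533.0, -156.0, 40.0], 0.79)]
socket []
1 [264.16312827 355.35652676]
1.062 [281.19687405 367.76009174]
1.12 [298.37262948 378.60129873]
```

View pics/w4.png

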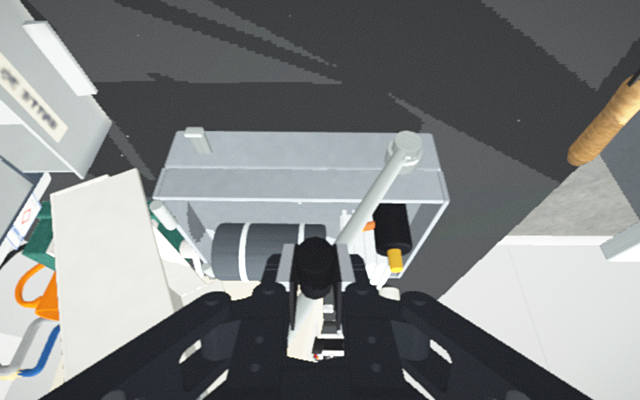

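The rod is up, seen from hub (406,147) to knob (317,250). The tool is lightly loaded along the rod at about 17 N. I'll take off the load along the rod direction, then let go and look.

```bash
python3 - <<'E'
from h import *
R0=q2R(arm.get_obs()['eef_rot']); print(R0.inv().apply([.004,0,.005]))
E
python3 -m jog '[[-0.003,-0.004,-0.004,0,0,0],[-0.003,-0.004,-0.004,0,0,0]]'
python3 - <<'E'
from h import *
st()
for c in('scene','top'):
    f=grab_frame(c)
    print(c,[(t,np.round(d['xyz']).tolist(),round(d['conf'],2)) for t in('rod_knob','rod_tip','socket','rod_pivot') for d in finder.place_of(f,t)[:1]])
E
```

```text
[-0.0032441  -0.00408277 -0.00371575]
time: 14.48
position: [592.0, -221.7, 191.9]
eef_rot: [0.246, -0.656, 0.673, 0.237]
ft_force: [4.6, -1.7, 6.1]
opening: 0.196
t 14.47 p [ 592.  -221.7  191.9] F [ 4.6 -1.7  6.1] op 0.196
x [-0.018 -0.767 -0.642] z [ 0.02   0.642 -0.767] q [-0.37  0.62  0.22 -0.65 -1.47  0.52] grasp [ 593.1 -187.1  150.5]
scene [('rod_knob', [607.0, -57.0, -2.0], 0.34), ('rod_tip', [614.0, -154.0, 180.0], 0.7), ('socket', [640.0, -157.0, 208.0], 0.59), ('rod_pivot', [534.0, -153.0, 40.0], 0.89)]
top [('rod_knob', [589.0, -184.0, 141.0], 0.56), ('socket', [640.0, -154.0, 202.0], 0.85), ('rod_pivot', [532.0, -155.0, 42.0], 0.77)]
```

The rod is at about 1.045 rad by both ball position and grasp geometry. The seat is at 1.062, so the ball is about 3 mm off, well inside the 12 mm allowance. I'll let go and back out along the tool axis.

```bash
python3 -m jog '[[-0.002,-0.002,-0.003,0,0,0],[-0.002,-0.002,-0.003,0,0,0]]'
python3 -m jog '[[0,0,0,0,0,0],[0,0,0,0,0,0],[0,0,0,0,0,0]]' 0.4
python3 -m jog '[[0,0,-0.03,0,0,0],[0,0,-0.07,0,0,0],[0,0,-0.12,0,0,0],[0,0,-0.12,0,0,0]]'
python3 - <<'E'
from h import *
st()
f=grab_frame('wrist'); save(f,'w5.png')
print([(t,np.round(d['xyz']).tolist(),round(d['conf'],2)) for t in('rod_knob','rod_tip','socket','rod_pivot') for d in finder.place_of(f,t)[:1]])
for th in (1,1.062,1.12): print(th,proj(f,c2w([-75+163*np.cos(th),-97,40+163*np.sin(th)])),proj(f,c2w(knob(th,-141))))
print('pivot', proj(f,c2w([-75,-97,40])))
s=c2w(handle(1.082)); go(s+[0,0,60],down())
E
```

```text
time: 15.22
position: [591.9, -221.7, 192.4]
eef_rot: [0.244, -0.655, 0.673, 0.24]
ft_force: [-0.5, -0.6, -2.9]
opening: 0.192
time: 15.6
position: [592.7, -221.6, 194.1]
eef_rot: [0.245, -0.656, 0.673, 0.239]
ft_force: [0.2, -0.5, -0.7]
opening: 0.603
time: 16.1
position: [591.1, -301.5, 289.7]
eef_rot: [0.246, -0.656, 0.674, 0.235]
ft_force: [0.3, 0.6, -0.6]
opening: 0.601
t 16.1 p [ 591.1 -301.5  289.7] F [ 0.3  0.6 -0.6] op 0.601
x [-0.018 -0.769 -0.639] z [ 0.023  0.639 -0.769] q [-0.47  0.61  0.45 -0.63 -1.71  0.45] grasp [ 592.4 -267.   248.1]
[('rod_knob', [595.0, -186.0, 139.0], 0.8), ('rod_tip', [616.0, -154.0, 184.0], 0.91), ('socket', [639.0, -158.0, 203.0], 0.69), ('rod_pivot', [533.0, -153.0, 37.0], 0.92)]
1 [288.90121177 242.04882698] [316.15578177 177.91741949]
1.062 [298.73809083 247.66076924] [324.09532635 181.79090744]
1.12 [308.46729972 252.47575285] [331.8883699  185.10034225]
pivot [375.74317329 128.22662492]
shift [-0.264  -0.0118  0.0357] rot [1.600e-01 4.009e+01 4.000e-02]
```

View pics/w5.png

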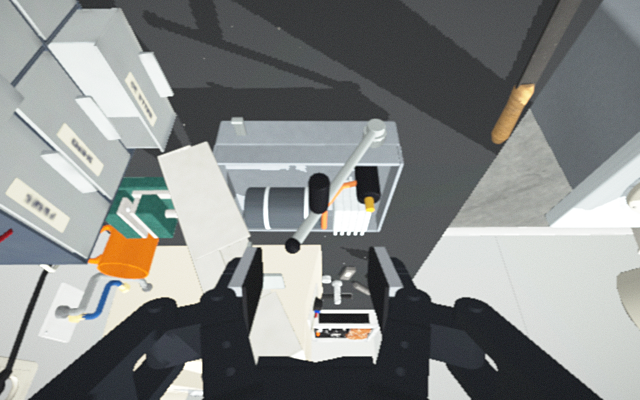

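The picture shows the ball at (292,244) and the knob at about (318,190). The model puts a seated ball at (299,248), so the rod is at about 1.02 rad, some 7 mm short. That is inside the tolerance, but a nudge costs little, so I'll regrip with a shift of about 4 mm.

```bash
python3 -m jog '[[-0.0014,0.004,0.04,0,0,0],[-0.0014,0.004,0.08,0,0,0],[-0.0014,0.004,0.105,0,0,0],[-0.0014,0.004,0.118,0,0,0],[-0.0014,0.004,0.118,0,0,0]]' 0.4
python3 -m jog '[[0,0,0,0,0,0],[0,0,0,0,0,0],[0,0,0,0,0,0],[0,0,0,0,0,0]]' 1 30
python3 -m jog '[[0,0,0,0,0,0],[0,0,0,0,0,0],[0,0,0,0,0,0]]' 0.4
python3 -m jog '[[0,0,-0.03,0,0,0],[0,0,-0.07,0,0,0],[0,0,-0.12,0,0,0],[0,0,-0.12,0,0,0]]'
python3 - <<'E'
from h import *
st()
f=grab_frame('wrist')
print([(t,np.round(d['xyz']).tolist(),round(d['conf'],2)) for t in('rod_knob','rod_tip','socket','rod_pivot') for d in finder.place_of(f,t)[:1]])
ys,xs=np.nonzero(finder.regions_of(f,'rod_tip')[0]['pixels']); print('tip rod px',xs.min(),ys[xs==xs.min()].mean(),xs[ys==ys.max()].mean(),ys.max())
# dark ball blob centroid
for th in (1,1.03,1.062,1.12): print(th,proj(f,c2w([-75+163*np.cos(th),-97,40+163*np.sin(th)])))
cv2.imwrite('pics/w6.png',cv2.resize(f['img'][90:290,200:440,::-1],None,fx=2,fy=2))
E
```

```text
time: 16.98
position: [588.7, -221.1, 195.6]
eef_rot: [0.244, -0.656, 0.673, 0.24]
ft_force: [0.3, -0.3, -0.0]
opening: 0.602
time: 17.48
position: [589.5, -222.6, 197.4]
eef_rot: [0.245, -0.656, 0.673, 0.237]
ft_force: [2.3, -2.8, 3.5]
opening: 0.197
time: 17.85
position: [588.6, -221.6, 195.9]
eef_rot: [0.245, -0.656, 0.673, 0.239]
ft_force: [0.7, -0.1, -0.4]
opening: 0.601
time: 18.35
position: [587.2, -301.5, 291.6]
eef_rot: [0.246, -0.656, 0.674, 0.235]
ft_force: [-0.7, 0.3, -1.0]
opening: 0.601
t 18.35 p [ 587.2 -301.5  291.6] F [-0.7  0.3 -1. ] op 0.601
x [-0.018 -0.769 -0.64 ] z [ 0.023  0.639 -0.769] q [-0.48  0.6   0.44 -0.62 -1.71  0.46] grasp [ 588.4 -267.   250. ]
[('rod_knob', [596.0, -184.0, 140.0], 0.79), ('rod_tip', [612.0, -155.0, 181.0], 0.58), ('socket', [637.0, -157.0, 208.0], 0.76), ('rod_pivot', [534.0, -154.0, 37.0], 0.65)]
tip rod px 284 244.0 291.0 252
1 [284.38109702 240.0208919 ]
1.03 [289.0242154  242.76896718]
1.062 [294.13374121 245.58355248]
1.12 [303.78441147 250.35503548]
```

View pics/w6.png

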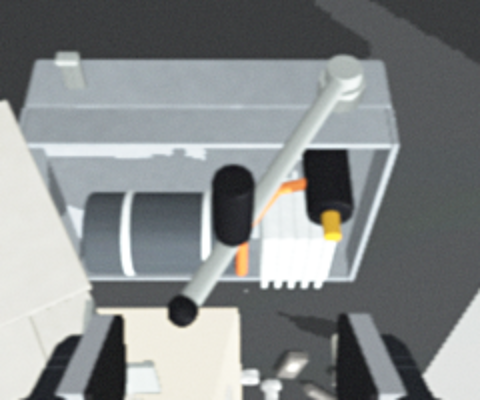

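The ball is at full-frame (291,245.5), against (294,245.6) predicted for seating. That is within about 3 mm. Now I'll go back to the handle: up, then over it.

```bash
python3 - <<'E'
from h import *
R0=q2R(arm.get_obs()['eef_rot']);print(R0.inv().apply([0,0,.14]))
go(c2w(handle(1.082))+[0,0,70],down())
E
```

```text
[-0.09015744  0.00035535 -0.10710514]
shift [-0.2691 -0.0157  0.0299] rot [1.700e-01 4.009e+01 4.000e-02]
```

```bash
python3 -m jog '[[-0.03,0,-0.036,0,0,0],[-0.06,0,-0.072,0,0,0],[-0.09,0,-0.107,0,0,0],[-0.095,0,-0.107,0,10,0],[-0.12,0,-0.09,0,20,0],[-0.16,-0.005,-0.06,0,30,0],[-0.2,-0.01,-0.025,0,40,0],[-0.24,-0.0157,0.005,0,40,0],[-0.269,-0.0157,0.03,0,40,0],[-0.269,-0.0157,0.03,0,40,0],[-0.269,-0.0157,0.03,0,40,0]]' 0.6 60
python3 - <<'E'
from h import *
st()
f=grab_frame('wrist'); 
print([(t,np.round(d['xyz']).tolist(),round(d['conf'],2)) for t in('hood_handle','rod_tip') for d in finder.place_of(f,t)[:1]])
f=grab_frame('top'); 
print([(t,np.round(d['xyz']).tolist(),round(d['conf'],2)) for t in('hood_handle','rod_tip') for d in finder.place_of(f,t)[:1]])
go(c2w(handle(1.082)),down())
E
```

```text
time: 20.02
position: [608.3, -74.0, 437.8]
eef_rot: [-0.0, -0.698, 0.716, 0.0]
ft_force: [0.0, 0.2, -0.2]
opening: 0.4
t 20.02 p [608.3 -74.  437.8] F [ 0.   0.2 -0.2] op 0.4
x [-0.026 -1.     0.   ] z [-0.001 -0.    -1.   ] q [ 0.14  0.31  0.22  0.   -1.49 -0.17] grasp [608.3 -74.  383.8]
[('hood_handle', [607.0, -75.0, 316.0], 0.93), ('rod_tip', [614.0, -156.0, 184.0], 0.64)]
[('hood_handle', [607.0, -71.0, 312.0], 0.66), ('rod_tip', [613.0, -154.0, 176.0], 0.72)]
shift [-0.0018 -0.      0.0709] rot [ 0.01 -0.   -0.04]
```

```bash
python3 -m jog '[[0,0,0.03,0,0,0],[0,0,0.05,0,0,0],[0,0,0.06,0,0,0],[0,0,0.068,0,0,0],[0,0,0.068,0,0,0]]' 0.6
python3 -m jog '[[0,0,0,0,0,0],[0,0,0,0,0,0],[0,0,0,0,0,0],[0,0,0,0,0,0]]' 1 40
python3 - <<'E'
from h import *
st()
R0=q2R(arm.get_obs()['eef_rot']);h0=c2w(handle(1.075))
for th in (1.05,1.025,1,.975,.95,.925,.9,.875,.85,.84,.83,.82,.81,.8): print(th,np.round(R0.inv().apply(c2w(handle(th))-h0)/1000,4)[1:], np.round(c2w(handle(th)),1))
E
```

```text
time: 20.95
position: [608.5, -74.2, 370.1]
eef_rot: [-0.0, -0.698, 0.716, 0.0]
ft_force: [1.0, -0.3, -0.3]
opening: 0.398
time: 21.45
position: [608.6, -74.1, 371.1]
eef_rot: [0.0, -0.698, 0.716, -0.001]
ft_force: [-0.9, 0.7, 4.0]
opening: 0.127
t 21.45 p [608.6 -74.1 371.1] F [-0.9  0.7  4. ] op 0.127
x [-0.026 -1.     0.   ] z [ 0.002 -0.    -1.   ] q [ 0.14  0.33  0.09  0.   -1.33 -0.17] grasp [608.7 -74.1 317.1]
1.05 [0.0058 0.0026] [601.  -73.1 310. ]
1.025 [0.0115 0.0053] [595.3 -73.  307.2]
1 [0.0172 0.0082] [589.7 -72.8 304.4]
0.975 [0.0227 0.0112] [584.1 -72.7 301.3]
0.95 [0.0282 0.0143] [578.6 -72.5 298.2]
0.925 [0.0336 0.0176] [573.2 -72.4 294.9]
0.9 [0.039 0.021] [567.9 -72.2 291.5]
0.875 [0.0442 0.0246] [562.6 -72.1 287.9]
0.85 [0.0494 0.0283] [557.5 -71.9 284.2]
0.84 [0.0514 0.0298] [555.5 -71.9 282.7]
0.83 [0.0534 0.0313] [553.4 -71.8 281.2]
0.82 [0.0555 0.0329] [551.4 -71.8 279.6]
0.81 [0.0574 0.0344] [549.5 -71.7 278.1]
0.8 [0.0594 0.036 ] [547.5 -71.7 276.5]
```

```bash
python3 -m jog '[[0,0.0029,0.0013,0,0,0],[0,0.0058,0.0026,0,0,0],[0,0.0087,0.004,0,0,0],[0,0.0115,0.0053,0,0,0],[0,0.0144,0.0067,0,0,0],[0,0.0172,0.0082,0,0,0],[0,0.02,0.0097,0,0,0],[0,0.0227,0.0112,0,0,0],[0,0.0255,0.0128,0,0,0],[0,0.0282,0.0143,0,0,0],[0,0.0309,0.016,0,0,0],[0,0.0336,0.0176,0,0,0],[0,0.0363,0.0193,0,0,0],[0,0.039,0.021,0,0,0],[0,0.0416,0.0228,0,0,0],[0,0.0442,0.0246,0,0,0],[0,0.0442,0.0246,0,0,0]]'
python3 - <<'E'
from h import *
st()
f=grab_frame('top'); save(f,'top7.png')
g=grab_frame('scene')
w=grab_frame('wrist')
for c in(f,g,w): print([(t,np.round(d['xyz']).tolist(),round(d['conf'],2)) for t in('hood_handle','rod_tip','socket') for d in finder.place_of(c,t)[:1]])
th=1.062;print(c2w([-75+163*np.cos(th),-97,40+163*np.sin(th)]))
E
```

```text
time: 23.58
position: [563.8, -73.0, 345.3]
eef_rot: [-0.0, -0.698, 0.716, 0.0]
ft_force: [-2.1, -0.2, 2.9]
opening: 0.123
t 23.57 p [563.8 -73.  345.3] F [-2.1 -0.2  2.9] op 0.123
x [-0.026 -1.     0.   ] z [-0.001  0.    -1.   ] q [ 0.16  0.26 -0.07 -0.   -1.24 -0.18] grasp [563.8 -73.  291.3]
[('hood_handle', [562.0, -69.0, 287.0], 0.72), ('rod_tip', [612.0, -156.0, 178.0], 0.7), ('socket', [612.0, -155.0, 183.0], 0.64)]
[('hood_handle', [563.0, -71.0, 289.0], 0.79), ('rod_tip', [613.0, -156.0, 186.0], 0.69), ('socket', [616.0, -151.0, 189.0], 0.88)]
[('hood_handle', [561.0, -71.0, 287.0], 0.97)]
[ 609.77620926 -155.38356804  182.35303143]
```

The handle is at 0.875 rad and the socket is converging on the ball, (614,-153,186) against (612,-156,182). I'll continue gently to 0.83, watching the force.

```bash
python3 -m jog '[[0,0.0018,0.0012,0,0,0],[0,0.0035,0.0025,0,0,0],[0,0.0052,0.0037,0,0,0],[0,0.0062,0.0045,0,0,0],[0,0.0072,0.0052,0,0,0],[0,0.0072,0.0052,0,0,0]]'
python3 -m jog '[[0,0.001,0.0008,0,0,0],[0,0.002,0.0015,0,0,0],[0,0.002,0.0015,0,0,0]]'
python3 -m jog '[[0,0.001,0.0008,0,0,0],[0,0.002,0.0015,0,0,0],[0,0.002,0.0015,0,0,0]]'
```

```text
time: 24.92
position: [557.1, -72.8, 340.3]
eef_rot: [0.0, -0.698, 0.716, -0.0]
ft_force: [-1.2, -1.7, 2.4]
opening: 0.119
time: 25.3
position: [555.1, -72.7, 338.8]
eef_rot: [0.0, -0.698, 0.716, -0.0]
ft_force: [-1.2, -2.4, 3.4]
opening: 0.123
time: 25.68
position: [553.6, -72.7, 337.7]
eef_rot: [0.001, -0.698, 0.716, -0.001]
ft_force: [0.5, -2.9, 2.8]
opening: 0.123
```

```bash
python3 -m jog '[[0,0.001,0.0008,0,0,0],[0,0.002,0.0015,0,0,0],[0,0.002,0.0015,0,0,0]]'
python3 -m jog '[[0,0.001,0.0008,0,0,0],[0,0.002,0.0015,0,0,0],[0,0.002,0.0015,0,0,0]]'
python3 - <<'E'
from h import *
st()
f=grab_frame('top')
g=grab_frame('scene'); cv2.imwrite('pics/s8.png',cv2.resize(g['img'][80:260,220:420,::-1],None,fx=3,fy=3))
w=grab_frame('wrist')
for c in(f,g,w): print([(t,np.round(d['xyz']).tolist(),round(d['conf'],2)) for t in('hood_handle','rod_tip','socket') for d in finder.place_of(c,t)[:1]])
E
```

```text
time: 26.05
position: [551.4, -72.6, 336.3]
eef_rot: [0.0, -0.698, 0.716, -0.001]
ft_force: [1.5, -3.1, 4.6]
opening: 0.124
time: 26.42
position: [550.8, -72.6, 336.0]
eef_rot: [0.002, -0.698, 0.716, -0.002]
ft_force: [5.7, -2.6, 5.6]
opening: 0.124
t 26.43 p [550.8 -72.6 336. ] F [ 5.7 -2.6  5.6] op 0.124
x [-0.026 -1.     0.   ] z [ 0.006 -0.    -1.   ] q [ 0.16  0.24 -0.12  0.   -1.21 -0.19] grasp [551.2 -72.6 282. ]
[('hood_handle', [551.0, -71.0, 280.0], 0.88), ('rod_tip', [607.0, -155.0, 180.0], 0.56), ('socket', [610.0, -152.0, 178.0], 0.94)]
[('hood_handle', [403.0, -391.0, -0.0], 0.72), ('rod_tip', [610.0, -156.0, 182.0], 0.73), ('socket', [609.0, -155.0, 184.0], 0.62)]
[('hood_handle', [548.0, -72.0, 277.0], 0.57)]
```

View pics/s8.png

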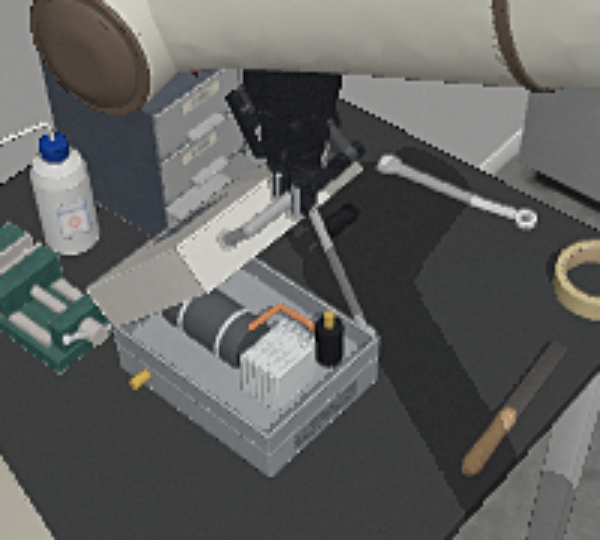

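The handle has stopped at (551,-73,280), exactly the 0.82 rad rest, with force building on the tool. The socket and ball detections coincide, and the picture shows the rod standing under the hood edge at crop (315,210). I'll press 2 mm more to confirm it is firm, unload, then release.

```bash
python3 -m jog '[[0,0.001,0.0008,0,0,0],[0,0.002,0.0015,0,0,0],[0,0.002,0.0015,0,0,0]]'
python3 -m jog '[[0,-0.0015,-0.001,0,0,0],[0,-0.003,-0.002,0,0,0],[0,-0.003,-0.002,0,0,0]]'
```

```text
time: 27.4
position: [550.3, -72.5, 335.9]
eef_rot: [0.004, -0.698, 0.716, -0.004]
ft_force: [7.8, -2.7, 6.6]
opening: 0.127
time: 27.78
position: [551.0, -72.6, 336.1]
eef_rot: [0.001, -0.698, 0.716, -0.001]
ft_force: [3.2, -2.9, 5.2]
opening: 0.121
```

It is firm. I'll release the bar and back straight up, checking in between.

```bash
python3 -m jog '[[0,0,0,0,0,0],[0,0,0,0,0,0],[0,0,0,0,0,0]]' 0.65
python3 -m jog '[[0,0,-0.02,0,0,0],[0,0,-0.045,0,0,0],[0,0,-0.08,0,0,0],[0,0,-0.12,0,0,0],[0,0,-0.12,0,0,0]]'
python3 - <<'E'
from h import *
st()
f=grab_frame('top')
g=grab_frame('scene')
w=grab_frame('wrist')
for c in(f,g,w): print([(t,np.round(d['xyz']).tolist(),round(d['conf'],2)) for t in('hood_handle','rod_tip','socket','oil_bottle','tape_roll','spanner') for d in finder.place_of(c,t)[:1]])
E
```

```text
time: 28.15
position: [549.4, -72.3, 333.8]
eef_rot: [-0.001, -0.698, 0.716, 0.001]
ft_force: [-1.0, 0.4, 0.1]
opening: 0.344
time: 28.78
position: [550.5, -72.6, 458.2]
eef_rot: [0.002, -0.698, 0.716, -0.002]
ft_force: [0.2, -0.0, -0.2]
opening: 0.349
t 28.77 p [550.5 -72.6 458.2] F [ 0.2 -0.  -0.2] op 0.349
x [-0.026 -1.    -0.001] z [ 0.006  0.    -1.   ] q [ 0.16  0.2   0.12  0.   -1.49 -0.19] grasp [550.8 -72.6 404.2]
[('hood_handle', [552.0, -67.0, 280.0], 0.95), ('rod_tip', [607.0, -154.0, 176.0], 0.62), ('socket', [606.0, -152.0, 180.0], 0.69), ('oil_bottle', [466.0, 312.0, -1.0], 0.45), ('spanner', [604.0, -414.0, -2.0], 0.74)]
[('hood_handle', [551.0, -69.0, 280.0], 0.79), ('rod_tip', [612.0, -155.0, 185.0], 0.65), ('socket', [610.0, -154.0, 186.0], 0.89), ('oil_bottle', [462.0, 315.0, 4.0], 0.84), ('tape_roll', [403.0, -391.0, 1.0], 0.73), ('spanner', [608.0, -413.0, -4.0], 0.79)]
[('hood_handle', [553.0, -72.0, 281.0], 0.58), ('socket', [549.0, -71.0, 282.0], 0.35), ('oil_bottle', [466.0, 312.0, -0.0], 0.7)]
```

```bash
python3 -m jog '[[0,0,-0.02,0,0,0],[0,0,-0.02,0,0,0],[0,0,-0.02,0,0,0],[0,0,-0.02,0,0,0],[0,0,-0.02,0,0,0],[0,0,-0.02,0,0,0],[0,0,-0.02,0,0,0],[0,0,-0.02,0,0,0]]'
python3 - <<'E'
from h import *
f=grab_frame('top');g=grab_frame('scene')
for c in(f,g): print([(t,np.round(d['xyz']).tolist(),round(d['conf'],2)) for t in('hood_handle','rod_tip','socket') for d in finder.place_of(c,t)[:1]])
arm.close_job()
E
```

```text
time: 30.82
position: [550.1, -72.5, 474.9]
eef_rot: [0.0, -0.698, 0.716, 0.0]
ft_force: [0.5, -0.6, 0.8]
opening: 0.345
[('hood_handle', [552.0, -70.0, 279.0], 0.89), ('socket', [606.0, -154.0, 183.0], 0.76)]
[('hood_handle', [550.0, -70.0, 280.0], 0.81), ('rod_tip', [608.0, -154.0, 187.0], 0.73), ('socket', [609.0, -155.0, 186.0], 0.6)]
the job is handed in; nothing more can be done
```

I lifted the hood to its stop, swung the prop rod up to about 1.05 rad, and lowered the hood until it rested on the rod. Then I let go and handed the job in at about 31 s. The rod first stopped about 7 mm short of the seat position, so I regripped the knob and moved it closer before lowering the hood.

- **Hood:** About two seconds after release, the handle was at about (551, -70, 280) mm, which matches the 0.82 rad rest. It had not sunk.
- **Ball and socket:** Their detected positions agree to about 2 mm in the last scene picture. The last top picture did not report the ball.
- **Oil bottle, tape and spanner:** All three were detected within about 6 mm of where they started, which is about the networks' error.
- **Forces:** The highest wrist force I read was about 17 N while swinging the rod, and the tool was free of everything at the end.
- **False detections:** The networks twice mistook one part for another. One scene picture put the handle at the tape roll, and one wrist picture put the socket at the handle. I ignored both because the other cameras disagreed.

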